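# Free the parcel gauge's head and close it on the carton

## Robot

A 6-joint arm with a two-finger parallel gripper is mounted at the origin on the work surface. World frame = base frame: x ahead of the robot, y to its left, z up, the work surface at z = 0. Lengths are in mm, angles in rad, forces in N, time in s.
With the tool pointing down it reaches from about 400 to 825 mm from the base axis. Payload 7 kg.
Tool frame: the origin (TCP) lies at the centre of the arm's flange, where the gripper is bolted on; the fingertips stand 178 mm ahead of it and the grasp point (between the pads) lies 159 mm ahead of it; z points along the fingers, y is the line along which they close (so a half turn about z gives the same grasp; the last joint's range is limited). The gripper opens to 88 mm and grips with 3 to 60 N. Pads are 19 mm wide; open, the fingers measure 130 mm over their backs; the gripper's body (78 mm by 193 mm) begins 47 mm behind the grasp point.
Start: joints at [1.541, 0.359, 0.012, 0, -1.224, -0.288], TCP at [210.931, 641.174, 404.661] pointing down, gripper open.
Joint ranges: [-3.07, 3.07], [-1.43, 2.12], [-1.02, 1.25], [-3.03, 1.67], [-3.05, -0], [-3.03, 3.03]. Speed limits (rad/s): [2.39, 2.39, 3.01, 3.14, 3.14, 3.14].

## Interface

Orientations are given as a unit quaternion [w, x, y, z].
In Python, from station import * gives the robot as it stands.
- The arm moves only by the shell command python3 -m pendant 'ROWS' [FORCE]. ROWS is JSON, a list of rows, each an object of numbers: "claw": the closure, from -1 (fully open) to 1 (shut); "dx", "dy", "dz": the shift along the tool's x, y, z in mm; "ax", "ay", "az": the turn, a rotation vector about the tool's x, y, z in degrees. In form: [{"claw": .., "dx": .., "dy": .., "dz": .., "ax": .., "ay": .., "az": ..}, ...]. A call has 1 to 12 rows; each row shifts and turns the commanded pose from where the row before left it, along the tool's axes as they then stand; what a row does not reach is not made up. A row lasts 1/10 s, in which the tool goes at most 50 mm and 8.59 degrees, less where a joint would pass 70% of its speed; a pose out of reach is approached as far as the arm can. A call with a gripper value outside its range is refused whole. The fingers move at their own pace and stop on an object; FORCE is the grip in N (left out, the last holds). Time passes only in rows, so rows that do not move let the fingers close. It gives the time, the measured TCP pose, the force, the opening and the grip force at its end, in the units of the state.
- get_obs(): the state, without advancing time (a new reading comes with each control period).
- capture(name): name is "scene" or "top" or "wrist"; returns the picture (480x640x3 uint8, red, green, blue); there is no depth.
- get_calibration(name): a dict with "K" (3x3 intrinsics, pixels), "k1" (the pictures are not rectified: a ray, as slopes to the right and down, at radius r is drawn at 1 + k1 r^2 times it, then the intrinsics apply), "R" (3x3) and "t" (3): a world point X has camera coordinates R X + t. Camera axes: x right, y down, z forward; pixel columns grow to the right and rows downward; lengths in mm; the calibration is good to about 2 mm. A picture is of the moment at which its call begins: read the wrist's pose just before it. get_calibration takes no time and is no camera call; for the wrist camera it gives the pose at the moment of the call.
- close_job(): hands the job in; it is judged then, once.
The state is a dict: "t": time; "joint_positions": joint angles; "qvel": joint speeds; "joint_efforts": joint torques, N m; "eef_pos": TCP position; "ee_rot": TCP orientation; "contact_force": force on the tool from outside, world axes, zero at the start; "moment": the same for the moment, N m; "opening": finger opening in mm; "finger_force": force on a finger pad.
Only numpy, scipy, OpenCV 4.12 (cv2) and the standard library are available. Lean on these libraries where they do the work, as an engineer would, in place of code of your own. Each camera call takes 0.05 s, during which the arm holds its last target. There are 200 camera calls.

## Task

Measure the carton on the parcel gauge: pull up the T-handle of the spring plunger that locks the sliding head and twist it clockwise into its rest notch so that it stays up by itself, without hauling hard against the end of its stroke. Then slide the head along the rail until the carton lies square and snug between the head's jaw and the fixed end plate, touching both, feeling it home gently so as not to crush the cardboard. Let go and leave the head there with the plunger still parked and the other things on the bench where they are.

Things in the scene. Friction and masses are not known exactly. Their poses are not given: they have to be found in the camera images.
- gauge: parcel-length gauge bolted to the bench: grey bed 240 x 560 mm, 16 mm thick, origin at the centre of its underside on the table. Its y axis runs along the slotted aluminium rail, from the sliding head (at the -y end) to the fixed end plate (at +y). The rail's centre line lies 85 mm to the -x side (the robot's side) of the bed's centre, its top is at z = 34 mm, with a slot every 40 mm, 9.5 mm long
- end_face (a point): foot of the fixed end plate's flat inner face, on the bed's top; the plate is 190 mm wide, its top 96 mm above the table. Axes as the gauge's
- head (a joint): travel of the sliding head along the rail (m): 0 at home, where the plunger's pin sits in a slot, growing towards the end plate, free up to 0.30. Grey carriage 66 x 80 mm, top at z = 58 mm. It slides stiffly (about 1.5 N of friction) and stays where it is left; it may be moved by its T-handle or by pushing the back of its jaw or carriage
- jaw: the head's aluminium jaw plate that reaches across the bed, 10 mm thick, top at z = 85 mm, with two ribs behind it. Origin on the rail line at table height, below the plunger's axis; axes as the gauge's; the jaw's flat face lies 45 mm from it in +y
- jaw_face (a point): point at the foot of the jaw's flat face (the face looks to +y of the gauge), above the bed's middle
- plunger (a joint): lift of the sprung plunger (m): 0 with the pin 5.5 mm down in the rail's slot (locked). The spring pulls it down with 7 N at 0 and about 12 N at 10 mm. Its cross pin clears the land of the bushing's crown above 9 mm, and the stroke ends at a hard stop at 10.5 mm. In the rest notch it sits at 7 mm, pin 1.5 mm clear of the rail. Let go on the land (9 mm) it is only perched, not parked; over the slot it springs back down
- tee (a joint): turn of the T-handle (rad), clockwise seen from above: 0 = bar along the rail, cross pin in the deep slot of the crown (locked); from about 0.3 to 0.9 a land; the rest notch, 2 mm deep, has its middle near 1.22 (70 degrees): the pin drops into it between about 1.1 and 1.3, where a wall stops it. It cannot turn the other way
- tee_grip (a point): centre of the T-handle's black bar, 48 mm long, 14 mm wide, 16 mm high, and 112 mm above the table when locked; the bar lies along this point's y axis. Below it a 10 mm stem stands free for 20 mm above the crown, whose walls rise to z = 84 mm
- bushing: steel bushing of the plunger on top of the carriage, 40 mm across, with the crown of slots and notches the cross pin rides in
- collar: collar on the plunger inside the carriage; it meets the bushing at the end of the stroke
- carton: closed cardboard carton, 118 mm wide, 70 mm high, about 0.4 kg, lying on the bed between jaw and end plate, a little askew, its long side (its y axis) along the gauge. Its length is what is being measured: it is known only to lie between 140 and 160 mm. Origin at the centre of its underside
- bearing: steel ball bearing, 62 mm across, 16 mm high, lying on the bed behind the jaw: leave it alone
- screwdriver: screwdriver lying on the bench at the gauge's robot side: leave it alone
- wrench: wrench lying on the bench just beyond the gauge: leave it alone
- tape_roll: roll of tape, 104 mm across, on the bench: leave it alone
- pulley: dark steel belt pulley, 68 mm across, on the bench: leave it alone
- parts_carton: small open carton, 130 x 170 x 75 mm, on the bench: leave it alone
- marker: marker pen, 125 mm long, lying on the bench at the gauge's robot side: leave it alone
Things that resemble listed ones, but are neither listed nor needed, are in the scene too. What is shaped like the carton but green or red is not meant.

How it is judged:
By the outcome, as a careful person would: the job done as asked, in the order asked, and still so for the second after the job is handed in, with the robot touching nothing.
It also fails if it takes over 61 s, if anything falls off the work surface, if the arm or the gripper's body presses on something with over 40 N, if the wrist force passes 120 N, or if a joint passes its speed limit or range.

## Working session

There is one attempt and no reset: what is moved stays moved. The work goes in short steps, Python scripts to look and compute and a shell command to move; the robot and the scene stay as the last step left them, time stands still between calls to the robot, and variables do not carry over. Pictures are saved under pics/ and viewed, at most 10 in all, crops included, and the job is handed in when it is done.

```bash
mkdir -p pics; ls; cat > h.py <<'E'
from station import *
import numpy as np, cv2
def cast(name,u,v,z,cal=None):
    c=cal or get_calibration(name); K=np.array(c["K"]);R=np.array(c["R"]);t=np.array(c["t"])
    x=np.array([(u-K[0,2])/K[0,0],(v-K[1,2])/K[1,1]]); p=x.copy()
    for _ in range(20): p=x/(1+c["k1"]*(p@p))
    d=R.T@np.array([p[0],p[1],1]); o=-R.T@t
    return o+d*(z-o[2])/d[2]
def proj(name,X,cal=None):
    c=cal or get_calibration(name); p=np.array(c["R"])@np.array(X,float)+np.array(c["t"]); s=p[:2]/p[2]
    s=s*(1+c["k1"]*(s@s)); K=np.array(c["K"]); return K[:2,:2]@s+K[:2,2]
E
python3 - <<'E'
from h import *
for n in("scene","top"):
    cv2.imwrite(f"pics/{n}0.png",capture(n)[:,:,::-1]); c=get_calibration(n); print(n,c)
o=get_obs();print(o)
E
```

```text
pics
scene {'K': array([[554.56320293,   0.        , 312.00101765],
       [  0.        , 554.56320293, 240.98074511],
       [  0.        ,   0.        ,   1.        ]]), 'k1': -0.08110784571512275, 'R': array([[ 0.71929335,  0.69470027, -0.00293433],
       [ 0.44041611, -0.45926571, -0.77143286],
       [-0.53726225,  0.5535942 , -0.63630397]]), 't': array([-405.15228175, -174.24078542, 1673.11679577])}
top {'K': array([[521.62253772,   0.        , 318.65325046],
       [  0.        , 521.62253772, 235.98188483],
       [  0.        ,   0.        ,   1.        ]]), 'k1': -0.13210522647040157, 'R': array([[ 1.64695686e-02, -9.99864352e-01,  1.75403717e-04],
       [-9.96962216e-01, -1.64351210e-02, -7.61329560e-02],
       [ 7.61255116e-02,  1.07900606e-03, -9.97097659e-01]]), 't': array([  -6.76569114,  544.11413815, 1597.20160451])}
{'t': 0.1, 'joint_positions': array([ 1.54111431e+00,  3.59300253e-01,  1.11416281e-02, -3.11650328e-04,
       -1.22409038e+00, -2.88130469e-01]), 'qvel': array([-0.0012402 , -0.00115854,  0.00178632,  0.00137022, -0.00028018,
       -0.00064474]), 'joint_efforts': array([-1.42888988e-03, -5.84162307e+01,  2.93754190e+01,  7.01538742e+00,
        1.01566917e-02, -5.00689555e-05]), 'eef_pos': array([210.85862783, 641.03304511, 403.82147046]), 'ee_rot': array([ 7.39162835e-04,  9.87392280e-01, -1.58290671e-01, -5.16935084e-05]), 'contact_force': array([-1.05386027,  0.52964118, -0.36710482]), 'moment': array([0.01059005, 0.04590416, 0.00192573]), 'finger_force': 0.0, 'opening': 88.16385117513877}
```

View pics/top0.png

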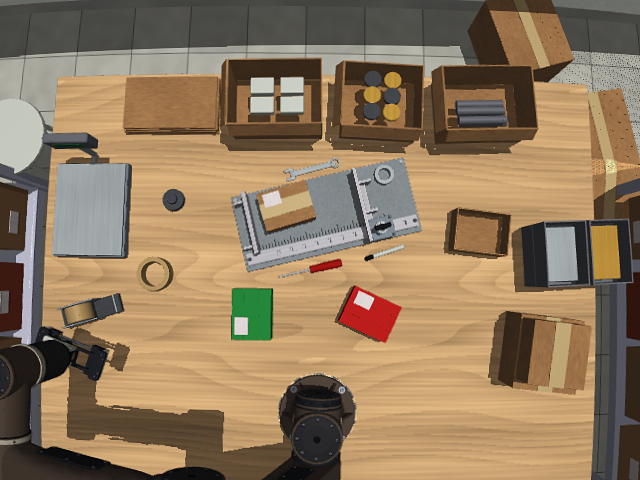

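View pics/scene0.png

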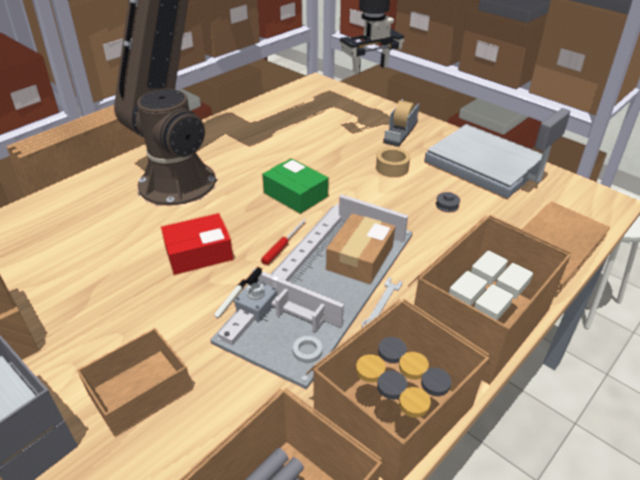

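Top view: the gauge is at (325,215), the brown carton on it at (287,205), the T-handle near (382,227) and the bearing at (384,174). The green (252,314) and red (368,313) cartons are decoys; only the brown one lies on the bed between jaw and end plate. I'll enlarge that area to confirm.

```bash
python3 - <<'E'
from h import *
im=cv2.imread("pics/top0.png")[150:280,225:430]
cv2.imwrite("pics/topc.png",cv2.resize(im,None,fx=3.9,fy=3.9,interpolation=cv2.INTER_CUBIC))
im=cv2.imread("pics/scene0.png")[190:390,205:420]
cv2.imwrite("pics/scc.png",cv2.resize(im,None,fx=3,fy=3,interpolation=cv2.INTER_CUBIC))
E
```

```text
(no output)
```

View pics/topc.png

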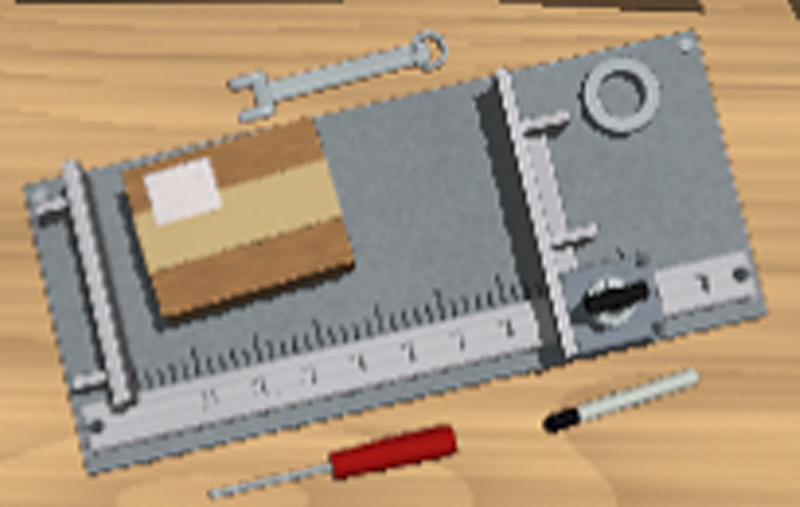

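View pics/scc.png

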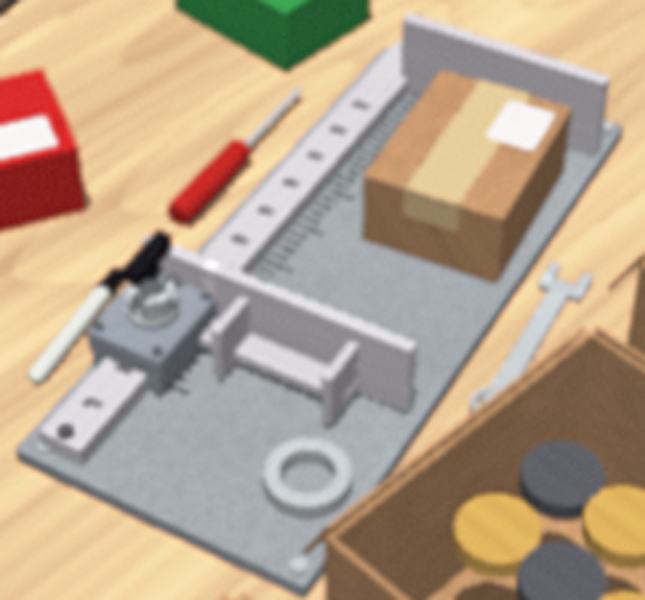

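The crops show the bed corners at (88,472), (765,318), (695,32) and (28,187) in the top crop, and the black tee bar at (583,308)–(650,290), along the rail. The brown carton is the one on the bed.

```bash
python3 - <<'E'
from h import *
f=lambda p,z:cast("top",(p[0]+.5)/3.9-.5+225,(p[1]+.5)/3.9-.5+150,z)
C=[f(p,16) for p in[(88,472),(765,318),(695,32),(28,187)]]
for c in C: print(c.round(1))
print([np.linalg.norm(C[i]-C[(i+1)%4]).round(1) for i in range(4)])
y=(C[0]-C[1])+(C[3]-C[2]); y/=np.linalg.norm(y); x=np.array([y[1],-y[0],0]); print("y",y,"ang",np.degrees(np.arctan2(y[1],y[0])))
ctr=np.mean(C,0)
print("ctr",ctr)
# tee bar by mask, both views
for n,(r0,r1,c0,c1) in{"top":(215,240,370,396),"scene":(262,300,238,264)}.items():
    im=cv2.imread(f"pics/{n}0.png")[r0:r1,c0:c1]; m=(im.max(2)<50).astype(np.uint8)
    k,l,s,ce=cv2.connectedComponentsWithStats(m); i=1+np.argmax(s[1:,4]); print(n,s[i],ce[i]+[c0,r0]); 
    p=cast(n,*(ce[i]+[c0,r0]),112 if n=="top" else 112); print(p,"gauge xy",(p-ctr)@x,(p-ctr)@y)
for p in[(123,180),(315,117),(353,265),(165,322)]: q=f(p,86)if p[1]<265 or 1 else 0; print("carton",((q-ctr)@x).round(1),((q-ctr)@y).round(1))
for p in[(504,72),(570,353)]: q=f(p,85); print("jawtop",((q-ctr)@x).round(1),((q-ctr)@y).round(1))
for p in[(72,165),(120,405)]: q=f(p,96); print("plate",((q-ctr)@x).round(1),((q-ctr)@y).round(1))
E
```

```text
[432.9 222.3  16. ]
[ 564.9 -317.1   16. ]
[ 797.2 -260.3   16. ]
[661.  277.1  16. ]
[np.float64(555.3), np.float64(239.1), np.float64(554.4), np.float64(234.6)]
y [-0.24161357  0.97037255  0.        ] ang 103.98179429490517
ctr [613.99752537 -19.52613756  16.        ]
top [ 4  7 17  9 75] [382.37333333 226.14666667]
[ 569.23042938 -184.51257111  112.        ] gauge xy -83.30372259980304 -149.28196789750137
scene [  3   7  20  17 124] [252.41935484 277.37903226]
[ 570.21057181 -190.9624245   112.        ] gauge xy -83.91099141300487 -155.7775442803386
carton 92.8 194.5
carton 107.1 39.6
carton -11.3 36.9
carton -21.6 186.8
jawtop 108.9 -110.7
jawtop -114.5 -109.5
plate 111.4 229.4
plate -76.5 233.1
```

```bash
R='{"claw":-1,"dx":31.6,"dy":35.5,"dz":0,"ax":0,"ay":0,"az":0}'
python3 -m pendant '[{"claw":-1,"dx":31.6,"dy":35.5},{"claw":-1,"dx":31.6,"dy":35.5},{"claw":-1,"dx":31.6,"dy":35.5},{"claw":-1,"dx":31.6,"dy":35.5},{"claw":-1,"dx":31.6,"dy":35.5},{"claw":-1,"dx":31.6,"dy":35.5},{"claw":-1,"dx":31.6,"dy":35.5},{"claw":-1,"dx":31.6,"dy":35.5},{"claw":-1,"dx":31.6,"dy":35.5},{"claw":-1,"dx":31.6,"dy":35.5}]'
```

```text
invalid input at $[0]: expected keys claw, dx, dy, dz, ax, ay, az
```

```bash
python3 -m pendant '[{"claw":-1,"dx":31.6,"dy":35.5},{"claw":-1,"dx":31.6,"dy":35.5},{"claw":-1,"dx":31.6,"dy":35.5},{"claw":-1,"dx":31.6,"dy":35.5},{"claw":-1,"dx":31.6,"dy":35.5},{"claw":-1,"dx":31.6,"dy":35.5},{"claw":-1,"dx":31.6,"dy":35.5},{"claw":-1,"dx":31.6,"dy":35.5},{"claw":-1,"dx":31.6,"dy":35.5}]'
python3 -m pendant '[{"claw":-1,"az":8.3},{"claw":-1,"az":8.3},{"claw":-1,"az":8.3},{"claw":-1,"az":8.3},{"claw":-1,"az":8.3},{"claw":-1,"az":8.3},{"claw":-1,"az":8},{"claw":-1},{"claw":-1}]'
python3 - <<'E'
from h import *
o=get_obs();print(o);c=get_calibration("wrist");print(c)
cv2.imwrite("pics/w1.png",capture("wrist")[:,:,::-1])
print(proj("wrist",[570,-187,112],c))
E
```

```text
{'t': 0.1, 'joint_positions': array([ 1.54111431e+00,  3.59300253e-01,  1.11416281e-02, -3.11650328e-04,
       -1.22409038e+00, -2.88130469e-01]), 'qvel': array([-0.0012402 , -0.00115854,  0.00178632,  0.00137022, -0.00028018,
       -0.00064474]), 'joint_efforts': array([-1.42888988e-03, -5.84162307e+01,  2.93754190e+01,  7.01538742e+00,
        1.01566917e-02, -5.00689555e-05]), 'eef_pos': array([210.85862783, 641.03304511, 403.82147046]), 'ee_rot': array([ 7.39162835e-04,  9.87392280e-01, -1.58290671e-01, -5.16935084e-05]), 'contact_force': array([-1.05386027,  0.52964118, -0.36710482]), 'moment': array([0.01059005, 0.04590416, 0.00192573]), 'finger_force': 0.0, 'opening': 88.16385117513877}
{'K': array([[379.45660578,   0.        , 320.43462913],
       [  0.        , 379.45660578, 239.17188228],
       [  0.        ,   0.        ,   1.        ]]), 'k1': -0.040800344007084016, 'R': array([[-0.31295134, -0.94976725,  0.00190272],
       [-0.91334306,  0.30149774,  0.27368516],
       [-0.26051087,  0.0839123 , -0.96181745]]), 't': array([674.08946848, -33.76314169, 390.50065349])}
[-2464.21542237  2637.53889785]invalid input at $[0]: expected keys claw, dx, dy, dz, ax, ay, az
invalid input at $[0]: expected keys claw, dx, dy, dz, ax, ay, az
```

View pics/w1.png

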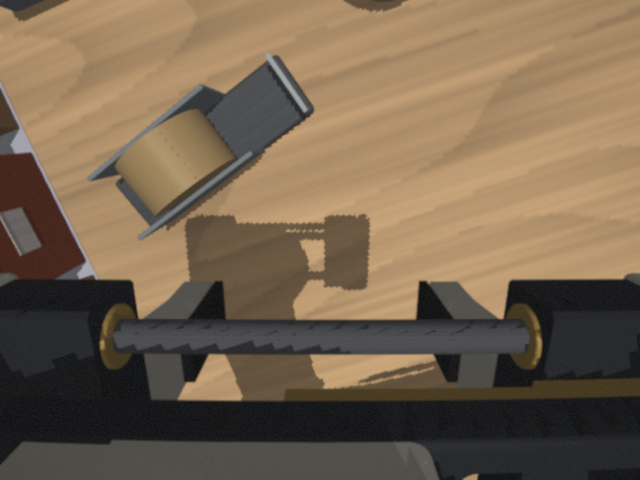

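The wrist picture shows only the start area (tape dispenser at (200,150)), because the moves were refused: each row needs all its keys.

```bash
python3 -m pendant '[{"claw":-1,"dx":31.6,"dy":35.5,"dz":0,"ax":0,"ay":0,"az":0},{"claw":-1,"dx":31.6,"dy":35.5,"dz":0,"ax":0,"ay":0,"az":0},{"claw":-1,"dx":31.6,"dy":35.5,"dz":0,"ax":0,"ay":0,"az":0},{"claw":-1,"dx":31.6,"dy":35.5,"dz":0,"ax":0,"ay":0,"az":0},{"claw":-1,"dx":31.6,"dy":35.5,"dz":0,"ax":0,"ay":0,"az":0},{"claw":-1,"dx":31.6,"dy":35.5,"dz":0,"ax":0,"ay":0,"az":0},{"claw":-1,"dx":31.6,"dy":35.5,"dz":0,"ax":0,"ay":0,"az":0},{"claw":-1,"dx":31.6,"dy":35.5,"dz":0,"ax":0,"ay":0,"az":0},{"claw":-1,"dx":31.6,"dy":35.5,"dz":0,"ax":0,"ay":0,"az":0},{"claw":-1,"dx":31.6,"dy":35.5,"dz":0,"ax":0,"ay":0,"az":0}]'
```

```text
t: 1.15
eef_pos: [400.3, 203.2, 404.8]
ee_rot: [-0.0, 0.987, -0.158, 0.0]
contact_force: [1.1, 0.4, 0.3]
opening: 87.7
finger_force: 0.0
```

```bash
python3 -m pendant '[{"claw":-1,"dx":31.5,"dy":35.5,"dz":0,"ax":0,"ay":0,"az":0},{"claw":-1,"dx":31.5,"dy":35.5,"dz":0,"ax":0,"ay":0,"az":0},{"claw":-1,"dx":31.5,"dy":35.5,"dz":0,"ax":0,"ay":0,"az":0},{"claw":-1,"dx":31.5,"dy":35.5,"dz":0,"ax":0,"ay":0,"az":0},{"claw":-1,"dx":31.5,"dy":35.5,"dz":0,"ax":0,"ay":0,"az":0},{"claw":-1,"dx":31.5,"dy":35.5,"dz":0,"ax":0,"ay":0,"az":0},{"claw":-1,"dx":31.5,"dy":35.5,"dz":0,"ax":0,"ay":0,"az":0},{"claw":-1,"dx":31.5,"dy":35.5,"dz":0,"ax":0,"ay":0,"az":0}]'
python3 -m pendant '[{"claw":-1,"dx":0,"dy":0,"dz":0,"ax":0,"ay":0,"az":8.3},{"claw":-1,"dx":0,"dy":0,"dz":0,"ax":0,"ay":0,"az":8.3},{"claw":-1,"dx":0,"dy":0,"dz":0,"ax":0,"ay":0,"az":8.3},{"claw":-1,"dx":0,"dy":0,"dz":0,"ax":0,"ay":0,"az":8.3},{"claw":-1,"dx":0,"dy":0,"dz":0,"ax":0,"ay":0,"az":8.3},{"claw":-1,"dx":0,"dy":0,"dz":0,"ax":0,"ay":0,"az":8.3},{"claw":-1,"dx":0,"dy":0,"dz":0,"ax":0,"ay":0,"az":8},{"claw":-1,"dx":0,"dy":0,"dz":0,"ax":0,"ay":0,"az":0},{"claw":-1,"dx":0,"dy":0,"dz":0,"ax":0,"ay":0,"az":0},{"claw":-1,"dx":0,"dy":0,"dz":0,"ax":0,"ay":0,"az":0}]'
python3 - <<'E'
from h import *
o=get_obs();print(o["eef_pos"],o["ee_rot"],o["joint_positions"],o["contact_force"]);c=get_calibration("wrist")
cv2.imwrite("pics/w2.png",capture("wrist")[:,:,::-1])
print(proj("wrist",[570,-187,112],c))
E
```

```text
t: 1.95
eef_pos: [551.2, -145.4, 404.6]
ee_rot: [-0.0, 0.987, -0.158, 0.0]
contact_force: [1.0, 0.6, 1.1]
opening: 87.4
finger_force: 0.0
t: 2.95
eef_pos: [550.8, -143.3, 404.6]
ee_rot: [0.0, 0.789, -0.614, -0.0]
contact_force: [-0.7, 0.2, -0.7]
opening: 87.5
finger_force: 0.0
[ 550.80047389 -143.32589356  404.60502899] [ 8.26970024e-06  7.88943125e-01 -6.14466227e-01 -3.31734813e-05] [ 8.91459120e-02  1.85580616e-01 -2.26119118e-01 -3.61978636e-05
 -1.15915638e+00  1.58246457e-01] [-0.68450956  0.22788823 -0.68774535]
[310.21867384 171.26748793]
```

View pics/w2.png

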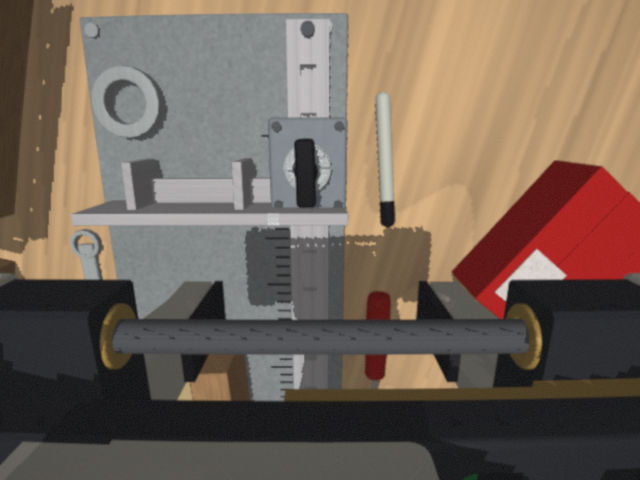

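Wrist picture: the tee bar is at (306,173), along the rail; the jaw is just below it at row 217 and the bearing at (125,102).

```bash
cat >> h.py <<'E'
def bar(name,png,cal,roi,z):
    r0,r1,c0,c1=roi; im=cv2.imread(png)[r0:r1,c0:c1]; m=(im.max(2)<45).astype(np.uint8)
    k,l,s,ce=cv2.connectedComponentsWithStats(m); i=1+np.argmax(s[1:,4])
    ys,xs=np.where(l==i); r=cv2.minAreaRect(np.stack([xs+c0,ys+r0],1).astype(np.float32))
    P=np.array([cast(name,*p,z,cal) for p in cv2.boxPoints(r)]); C=cast(name,*r[0],z,cal)
    print("px",r,"centre",C.round(1)); e=[P[1]-P[0],P[2]-P[1]]; e.sort(key=np.linalg.norm)
    print("sizes",[np.linalg.norm(a).round(1) for a in e],"ang",np.degrees(np.arctan2(e[1][1],e[1][0])).round(1))
    return C
E
python3 - <<'E'
from h import *
c=get_calibration("wrist"); o=get_obs()
C=bar("wrist","pics/w2.png",c,(130,215,285,325),120)
C=bar("wrist","pics/w2.png",c,(130,215,285,325),112)
a,b=cast("wrist",347,20,16,c),cast("wrist",345,222,85,c)
g=o["eef_pos"];q=o["ee_rot"]
from scipy.spatial.transform import Rotation as Ro
R=Ro.from_quat([*q[1:],q[0]]).as_matrix(); print("tool delta",R.T@(np.r_[C[:2],112+159]-g)); print(R)
# rail edges: rays at z=34
for p in[(287,30),(329,30),(289,115),(329,115),(290,300),(329,300)]: print(p,cast("wrist",*p,34,c).round(1))
for p in[(75,217),(345,217)]: print("jaw",cast("wrist",*p,85,c).round(1))
E
```

```text
px ((305.5, 173.0), (66.0, 21.0), 90.0) centre [ 572.9 -185.9  120. ]
sizes [np.float64(14.2), np.float64(45.3)] ang 103.9
px ((305.5, 173.0), (66.0, 21.0), 90.0) centre [ 573. -185.  112.]
sizes [np.float64(14.6), np.float64(46.7)] ang 103.9
tool delta [ 45.85253451 -11.32626259 133.59210595]
[[ 2.44215709e-01 -9.69720921e-01 -1.51885420e-04]
 [-9.69720932e-01 -2.44215711e-01 -2.67675233e-06]
 [-3.44971033e-05  1.47940177e-04 -9.99999988e-01]]
(287, 30) [ 617.  -288.7   34. ]
(329, 30) [ 582.8 -297.3   34. ]
(289, 115) [ 599.9 -222.2   34. ]
(329, 115) [ 565.7 -230.8   34. ]
(290, 300) [559.5 -49.3  34. ]
(329, 300) [521.4 -58.9  34. ]
jaw [ 748.9 -101.9   85. ]
jaw [ 534.1 -155.5   85. ]
```

```bash
python3 -m pendant '[{"claw":-1,"dx":23,"dy":-5.6,"dz":10,"ax":0,"ay":0,"az":0},{"claw":-1,"dx":22.9,"dy":-5.7,"dz":10,"ax":0,"ay":0,"az":0},{"claw":-0.5,"dx":0,"dy":0,"dz":40,"ax":0,"ay":0,"az":0},{"claw":-0.5,"dx":0,"dy":0,"dz":35,"ax":0,"ay":0,"az":0},{"claw":-0.5,"dx":0,"dy":0,"dz":20,"ax":0,"ay":0,"az":0},{"claw":-0.5,"dx":0,"dy":0,"dz":0,"ax":0,"ay":0,"az":0},{"claw":-0.5,"dx":0,"dy":0,"dz":0,"ax":0,"ay":0,"az":0}]'
python3 - <<'E'
from h import *
c=get_calibration("wrist"); o=get_obs(); im=capture("wrist"); cv2.imwrite("pics/w3.png",im[:,:,::-1])
print(proj("wrist",[573,-185.5,120],c),proj("wrist",o["eef_pos"]-[0,0,159],c))
E
```

```text
t: 3.7
eef_pos: [573.3, -185.2, 290.1]
ee_rot: [0.0, 0.788, -0.615, 0.0]
contact_force: [0.4, 0.5, 0.8]
opening: 66.1
finger_force: 0.0
[322.78916576 309.1361072 ] [322.10951405 321.93474494]
```

View pics/w3.png

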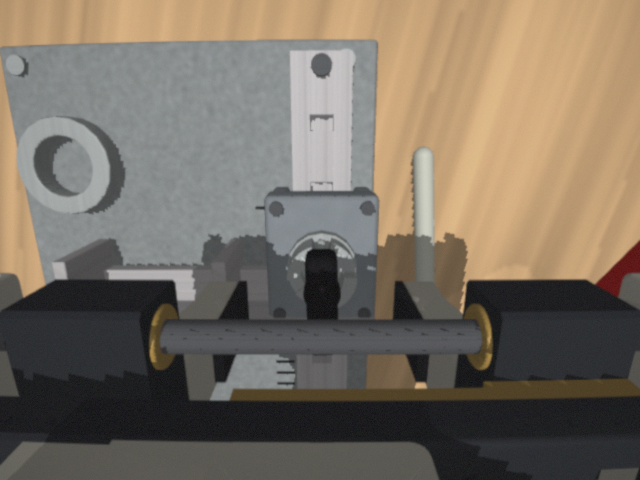

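The bar is centred between the fingers (column 322, far end at row 250). I'll go down and close softly first.

```bash
python3 -c "
from h import *
c=get_calibration('wrist');print([proj('wrist',[573+.244*s,-185.5-.97*s,118],c).round(1) for s in(22,24,26)])"
python3 -m pendant '[{"claw":-0.5,"dx":0,"dy":0,"dz":10,"ax":0,"ay":0,"az":0},{"claw":-0.5,"dx":0,"dy":0,"dz":9,"ax":0,"ay":0,"az":0},{"claw":0,"dx":0,"dy":0,"dz":0,"ax":0,"ay":0,"az":0},{"claw":0.5,"dx":0,"dy":0,"dz":0,"ax":0,"ay":0,"az":0},{"claw":1,"dx":0,"dy":0,"dz":0,"ax":0,"ay":0,"az":0},{"claw":1,"dx":0,"dy":0,"dz":0,"ax":0,"ay":0,"az":0},{"claw":1,"dx":0,"dy":0,"dz":0,"ax":0,"ay":0,"az":0},{"claw":1,"dx":0,"dy":0,"dz":0,"ax":0,"ay":0,"az":0}]' 10
```

```text
[array([324.1, 259.3]), array([324.1, 254.8]), array([324.1, 250.3])]
t: 4.55
eef_pos: [572.9, -185.1, 270.8]
ee_rot: [-0.0, 0.788, -0.616, 0.0]
contact_force: [-0.5, -0.8, 0.6]
opening: 23.0
finger_force: 0.0
```

```bash
python3 -m pendant '[{"claw":1,"dx":1,"dy":0,"dz":0,"ax":0,"ay":0,"az":0},{"claw":1,"dx":0,"dy":0,"dz":0,"ax":0,"ay":0,"az":0},{"claw":1,"dx":0,"dy":0,"dz":0,"ax":0,"ay":0,"az":0},{"claw":1,"dx":0,"dy":0,"dz":0,"ax":0,"ay":0,"az":0}]' 10
python3 -m pendant '[{"claw":1,"dx":0,"dy":0,"dz":0,"ax":0,"ay":0,"az":0},{"claw":1,"dx":0,"dy":0,"dz":0,"ax":0,"ay":0,"az":0},{"claw":1,"dx":0,"dy":0,"dz":0,"ax":0,"ay":0,"az":0}]' 45
```

```text
t: 4.95
eef_pos: [573.1, -186.1, 270.7]
ee_rot: [0.0, 0.788, -0.616, -0.0]
contact_force: [-0.8, -0.4, 1.1]
opening: 14.2
finger_force: 9.9
t: 5.25
eef_pos: [573.1, -186.1, 270.8]
ee_rot: [0.0, 0.788, -0.616, 0.0]
contact_force: [-0.6, 0.4, 2.3]
opening: 13.6
finger_force: 44.9
```

```bash
python3 -m pendant '[{"claw":1,"dx":0,"dy":0,"dz":-2,"ax":0,"ay":0,"az":0},{"claw":1,"dx":0,"dy":0,"dz":-2,"ax":0,"ay":0,"az":0},{"claw":1,"dx":0,"dy":0,"dz":-1,"ax":0,"ay":0,"az":0},{"claw":1,"dx":0,"dy":0,"dz":0,"ax":0,"ay":0,"az":0},{"claw":1,"dx":0,"dy":0,"dz":0,"ax":0,"ay":0,"az":0}]' 45
```

```text
t: 5.75
eef_pos: [572.9, -186.0, 275.1]
ee_rot: [0.0, 0.788, -0.616, -0.0]
contact_force: [0.9, -0.8, -11.7]
opening: 13.8
finger_force: 44.9
```

```bash
python3 -m pendant '[{"claw":1,"dx":0,"dy":0,"dz":-2,"ax":0,"ay":0,"az":0},{"claw":1,"dx":0,"dy":0,"dz":-2,"ax":0,"ay":0,"az":0},{"claw":1,"dx":0,"dy":0,"dz":0,"ax":0,"ay":0,"az":0},{"claw":1,"dx":0,"dy":0,"dz":0,"ax":0,"ay":0,"az":0}]' 45
```

```text
t: 6.15
eef_pos: [572.9, -186.0, 279.5]
ee_rot: [0.0, 0.788, -0.616, -0.0]
contact_force: [1.2, -0.2, -12.2]
opening: 13.7
finger_force: 44.9
```

```bash
python3 -m pendant '[{"claw":1,"dx":0,"dy":0,"dz":-0.5,"ax":0,"ay":0,"az":0},{"claw":1,"dx":0,"dy":0,"dz":-0.4,"ax":0,"ay":0,"az":0},{"claw":1,"dx":0,"dy":0,"dz":0,"ax":0,"ay":0,"az":0},{"claw":1,"dx":0,"dy":0,"dz":0,"ax":0,"ay":0,"az":0}]' 45
python3 -m pendant '[{"claw":1,"dx":0,"dy":0,"dz":0,"ax":0,"ay":0,"az":4},{"claw":1,"dx":0,"dy":0,"dz":0,"ax":0,"ay":0,"az":4},{"claw":1,"dx":0,"dy":0,"dz":0,"ax":0,"ay":0,"az":0},{"claw":1,"dx":0,"dy":0,"dz":0,"ax":0,"ay":0,"az":0}]' 45
python3 -c "
from h import *
print(get_obs()['moment'],get_obs()['contact_force'])"
```

```text
t: 6.55
eef_pos: [572.9, -186.1, 280.4]
ee_rot: [0.0, 0.788, -0.616, -0.0]
contact_force: [1.2, 0.1, -13.0]
opening: 13.5
finger_force: 44.9
t: 6.95
eef_pos: [572.9, -186.0, 280.4]
ee_rot: [0.0, 0.744, -0.668, -0.0]
contact_force: [-0.6, 1.5, -13.3]
opening: 13.5
finger_force: 44.9
[ 0.24398453  0.07620714 -0.03526674] [ -0.59191575   1.52986982 -13.31329335]
```

```bash
python3 -m pendant '[{"claw":1,"dx":0,"dy":0,"dz":0,"ax":0,"ay":0,"az":4},{"claw":1,"dx":0,"dy":0,"dz":0,"ax":0,"ay":0,"az":4},{"claw":1,"dx":0,"dy":0,"dz":0,"ax":0,"ay":0,"az":4},{"claw":1,"dx":0,"dy":0,"dz":0,"ax":0,"ay":0,"az":4},{"claw":1,"dx":0,"dy":0,"dz":0,"ax":0,"ay":0,"az":4},{"claw":1,"dx":0,"dy":0,"dz":0,"ax":0,"ay":0,"az":0},{"claw":1,"dx":0,"dy":0,"dz":0,"ax":0,"ay":0,"az":0}]' 45
python3 -c "
from h import *
print(get_obs()['moment'],get_obs()['contact_force'])"
```

```text
t: 7.65
eef_pos: [572.7, -186.1, 280.3]
ee_rot: [-0.0, -0.617, 0.787, 0.0]
contact_force: [-2.6, 0.6, -13.6]
opening: 14.0
finger_force: 44.9
[0.2956181  0.66674048 0.01717829] [ -2.56280357   0.62676381 -13.62146543]
```

```bash
python3 -m pendant '[{"claw":1,"dx":0,"dy":0,"dz":0,"ax":0,"ay":0,"az":5},{"claw":1,"dx":0,"dy":0,"dz":0,"ax":0,"ay":0,"az":5},{"claw":1,"dx":0,"dy":0,"dz":0,"ax":0,"ay":0,"az":5},{"claw":1,"dx":0,"dy":0,"dz":0,"ax":0,"ay":0,"az":5},{"claw":1,"dx":0,"dy":0,"dz":0,"ax":0,"ay":0,"az":5},{"claw":1,"dx":0,"dy":0,"dz":0,"ax":0,"ay":0,"az":5},{"claw":1,"dx":0,"dy":0,"dz":0,"ax":0,"ay":0,"az":5},{"claw":1,"dx":0,"dy":0,"dz":0,"ax":0,"ay":0,"az":5},{"claw":1,"dx":0,"dy":0,"dz":0,"ax":0,"ay":0,"az":1.5},{"claw":1,"dx":0,"dy":0,"dz":0,"ax":0,"ay":0,"az":0},{"claw":1,"dx":0,"dy":0,"dz":0,"ax":0,"ay":0,"az":0}]' 45
python3 -c "
from h import *
print(get_obs()['moment'],get_obs()['contact_force'])"
```

```text
t: 8.75
eef_pos: [572.5, -186.1, 280.2]
ee_rot: [-0.001, -0.298, 0.955, 0.0]
contact_force: [-5.2, 0.6, -13.4]
opening: 13.5
finger_force: 44.9
[ 0.19884726  1.71640649 -0.02487247] [ -5.16625191   0.59363168 -13.36079608]
```

```bash
python3 -m pendant '[{"claw":1,"dx":0,"dy":0,"dz":0.8,"ax":0,"ay":0,"az":0},{"claw":1,"dx":0,"dy":0,"dz":0.8,"ax":0,"ay":0,"az":0},{"claw":1,"dx":0,"dy":0,"dz":0.8,"ax":0,"ay":0,"az":0},{"claw":1,"dx":0,"dy":0,"dz":0,"ax":0,"ay":0,"az":0},{"claw":1,"dx":0,"dy":0,"dz":0,"ax":0,"ay":0,"az":0}]' 45
python3 -c "
from h import *
print(get_obs()['moment'],get_obs()['contact_force'])"
```

```text
t: 9.25
eef_pos: [572.6, -186.2, 278.0]
ee_rot: [-0.001, -0.297, 0.955, 0.0]
contact_force: [-4.9, 0.1, -12.2]
opening: 13.4
finger_force: 44.9
[ 0.08092709  2.01102169 -0.02749445] [ -4.88802843   0.06659255 -12.17386903]
```

```bash
python3 -m pendant '[{"claw":1,"dx":0,"dy":0,"dz":0.5,"ax":0,"ay":0,"az":0},{"claw":1,"dx":0,"dy":0,"dz":0.5,"ax":0,"ay":0,"az":0},{"claw":1,"dx":0,"dy":0,"dz":0,"ax":0,"ay":0,"az":0},{"claw":1,"dx":0,"dy":0,"dz":0,"ax":0,"ay":0,"az":0}]' 45
python3 -c "
from h import *
print(get_obs()['moment'],get_obs()['contact_force'])"
```

```text
t: 9.65
eef_pos: [572.6, -186.4, 277.7]
ee_rot: [-0.001, -0.297, 0.955, -0.0]
contact_force: [-7.0, -0.7, -8.0]
opening: 13.9
finger_force: 44.9
[-0.02865349  2.45656881 -0.03862958] [-7.02047718 -0.65121016 -8.00704382]
```

```bash
python3 -m pendant '[{"claw":1,"dx":0,"dy":0,"dz":0.5,"ax":0,"ay":0,"az":0},{"claw":1,"dx":0,"dy":0,"dz":0.3,"ax":0,"ay":0,"az":0},{"claw":1,"dx":0,"dy":0,"dz":0,"ax":0,"ay":0,"az":0}]' 45
python3 -m pendant '[{"claw":1,"dx":0,"dy":0,"dz":0,"ax":0,"ay":0,"az":0},{"claw":1,"dx":0,"dy":0,"dz":0,"ax":0,"ay":0,"az":0},{"claw":1,"dx":0,"dy":0,"dz":0,"ax":0,"ay":0,"az":0}]' 5
python3 -m pendant '[{"claw":0.2,"dx":0,"dy":0,"dz":0,"ax":0,"ay":0,"az":0},{"claw":0,"dx":0,"dy":0,"dz":0,"ax":0,"ay":0,"az":0},{"claw":-0.3,"dx":0,"dy":0,"dz":0,"ax":0,"ay":0,"az":0},{"claw":-0.3,"dx":0,"dy":0,"dz":0,"ax":0,"ay":0,"az":0},{"claw":-0.3,"dx":0,"dy":0,"dz":-30,"ax":0,"ay":0,"az":0},{"claw":-0.3,"dx":0,"dy":0,"dz":-30,"ax":0,"ay":0,"az":0},{"claw":-0.3,"dx":0,"dy":0,"dz":0,"ax":0,"ay":0,"az":0},{"claw":-0.3,"dx":0,"dy":0,"dz":0,"ax":0,"ay":0,"az":0}]' 5
python3 - <<'E'
from h import *
o=get_obs();print(o["moment"],o["joint_positions"]); c=get_calibration("wrist"); im=capture("wrist"); t=capture("top"); s=capture("scene")
np.save("c4.npy",c,allow_pickle=True)
T=cv2.resize(t[195:255,350:420],(420,360),interpolation=cv2.INTER_CUBIC); 
w=cv2.resize(im[120:480],(380,360*380//640)); 
out=np.zeros((570,800,3),np.uint8); out[:360,:420]=T; out[:213,420:]=w; S=cv2.resize(s[250:320,215:310],(380,280),interpolation=cv2.INTER_CUBIC); out[230:510,420:]=S
cv2.imwrite("pics/c4.png",out[:,:,::-1]); cv2.imwrite("pics/w4.png",im[:,:,::-1])
E
```

```text
t: 9.95
eef_pos: [572.7, -186.6, 277.5]
ee_rot: [-0.0, -0.298, 0.955, -0.0]
contact_force: [-8.1, -0.6, -2.8]
opening: 13.5
finger_force: 44.9
t: 10.25
eef_pos: [573.1, -186.6, 277.8]
ee_rot: [0.0, -0.298, 0.955, -0.001]
contact_force: [-7.3, -1.2, -4.3]
opening: 13.8
finger_force: 5.0
t: 11.05
eef_pos: [573.5, -186.0, 337.4]
ee_rot: [0.001, -0.297, 0.955, -0.0]
contact_force: [-0.3, -0.4, -1.0]
opening: 56.6
finger_force: 0.0
[ 0.10122958 -0.09583342  0.07178894] [ 1.00635258e-02  2.91578223e-01 -2.46615742e-01  4.43099845e-05
 -1.02979414e+00 -9.78587530e-01]
```

View pics/c4.png

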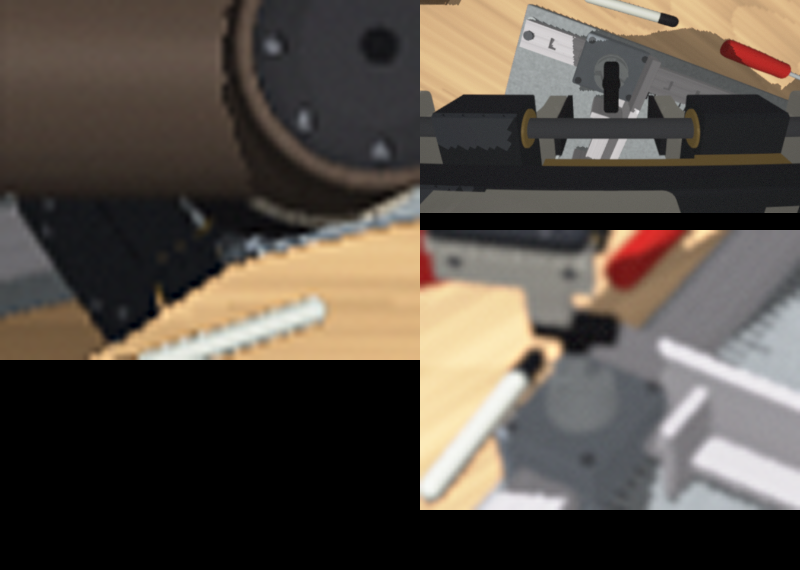

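The T-handle has stayed turned on its own: in the wrist view the bar is in line with the tool at (611,86). It came to rest about 7 mm up, so it is parked in the notch. Now I'll measure the bar again for the slide.

```bash
python3 - <<'E'
from h import *
from scipy.spatial.transform import Rotation as Ro
c=np.load("c4.npy",allow_pickle=True).item(); o=get_obs()
C=bar("wrist","pics/w4.png",c,(205,314,300,350),119)
q=o["ee_rot"];R=Ro.from_quat([*q[1:],q[0]]).as_matrix()
d=np.array([-.2416,.9704,0]); print("tool delta",R.T@(np.r_[C[:2],119+159]-o["eef_pos"]),"rail in tool",R.T@d, o["eef_pos"])
print(np.degrees(np.arctan2(R[1,0],R[0,0])))
E
```

```text
px ((322.0, 267.0), (84.0, 28.0), 90.0) centre [ 573.3 -186.5  119. ]
sizes [np.float64(15.0), np.float64(49.6)] ang 35.1
tool delta [-0.10388248 -0.63754571 57.48324108] rail in tool [-3.50344284e-01  9.36645821e-01  4.57034108e-04] [ 572.87932175 -186.05434615  335.48382021]
-145.51145756423304
```

```bash
python3 -m pendant '[{"claw":-0.3,"dx":0,"dy":0,"dz":25,"ax":0,"ay":0,"az":0},{"claw":-0.3,"dx":0,"dy":0,"dz":20,"ax":0,"ay":0,"az":0},{"claw":-0.3,"dx":0,"dy":-0.5,"dz":13,"ax":0,"ay":0,"az":0},{"claw":0.2,"dx":0,"dy":0,"dz":0,"ax":0,"ay":0,"az":0},{"claw":0.5,"dx":0,"dy":0,"dz":0,"ax":0,"ay":0,"az":0},{"claw":1,"dx":0,"dy":0,"dz":0,"ax":0,"ay":0,"az":0},{"claw":1,"dx":0,"dy":0,"dz":0,"ax":0,"ay":0,"az":0},{"claw":1,"dx":0,"dy":0,"dz":0,"ax":0,"ay":0,"az":0},{"claw":1,"dx":0,"dy":0,"dz":0,"ax":0,"ay":0,"az":0},{"claw":1,"dx":0,"dy":0,"dz":0,"ax":0,"ay":0,"az":0}]' 8
python3 -m pendant '[{"claw":1,"dx":-0.35,"dy":0.94,"dz":0,"ax":0,"ay":0,"az":0},{"claw":1,"dx":-0.35,"dy":0.94,"dz":0,"ax":0,"ay":0,"az":0},{"claw":1,"dx":-0.35,"dy":0.94,"dz":0,"ax":0,"ay":0,"az":0},{"claw":1,"dx":-0.35,"dy":0.94,"dz":0,"ax":0,"ay":0,"az":0},{"claw":1,"dx":0,"dy":0,"dz":0,"ax":0,"ay":0,"az":0}]' 8
```

```text
t: 12.2
eef_pos: [573.3, -186.4, 278.8]
ee_rot: [0.0, -0.296, 0.955, 0.0]
contact_force: [-2.2, 2.1, 4.0]
opening: 13.5
finger_force: 8.0
t: 12.7
eef_pos: [572.4, -182.6, 278.7]
ee_rot: [0.0, -0.297, 0.955, -0.0]
contact_force: [-2.8, -0.6, 5.4]
opening: 14.2
finger_force: 8.0
```

```bash
python3 -m pendant '[{"claw":1,"dx":-1.75,"dy":4.68,"dz":-0.3,"ax":0,"ay":0,"az":0},{"claw":1,"dx":-3.5,"dy":9.37,"dz":0,"ax":0,"ay":0,"az":0},{"claw":1,"dx":-3.5,"dy":9.37,"dz":0,"ax":0,"ay":0,"az":0},{"claw":1,"dx":-3.5,"dy":9.37,"dz":0,"ax":0,"ay":0,"az":0},{"claw":1,"dx":-3.5,"dy":9.37,"dz":0,"ax":0,"ay":0,"az":0},{"claw":1,"dx":-3.5,"dy":9.37,"dz":0,"ax":0,"ay":0,"az":0},{"claw":1,"dx":-1.75,"dy":4.68,"dz":0,"ax":0,"ay":0,"az":0},{"claw":1,"dx":0,"dy":0,"dz":0,"ax":0,"ay":0,"az":0}]' 8
```

```text
t: 13.5
eef_pos: [557.5, -123.0, 278.7]
ee_rot: [-0.0, -0.297, 0.955, 0.0]
contact_force: [-2.7, 0.3, 6.6]
opening: 14.1
finger_force: 8.0
```

```bash
python3 -m pendant '[{"claw":1,"dx":-1.75,"dy":4.68,"dz":-0.3,"ax":0,"ay":0,"az":0},{"claw":1,"dx":-3.5,"dy":9.37,"dz":-0.2,"ax":0,"ay":0,"az":0},{"claw":1,"dx":-3.5,"dy":9.37,"dz":0,"ax":0,"ay":0,"az":0},{"claw":1,"dx":-3.5,"dy":9.37,"dz":0,"ax":0,"ay":0,"az":0},{"claw":1,"dx":-3.5,"dy":9.37,"dz":0,"ax":0,"ay":0,"az":0},{"claw":1,"dx":-3.5,"dy":9.37,"dz":0,"ax":0,"ay":0,"az":0},{"claw":1,"dx":-1.75,"dy":4.68,"dz":0,"ax":0,"ay":0,"az":0},{"claw":1,"dx":0,"dy":0,"dz":0,"ax":0,"ay":0,"az":0}]' 8
python3 - <<'E'
from h import *
t=capture("top"); s=capture("scene")
out=np.zeros((600,800,3),np.uint8); out[:300]=cv2.resize(t[150:275,225:430],(800,488),interpolation=cv2.INTER_CUBIC)[:300]; out[300:,:600]=cv2.resize(s[195:335,240:420],(600,467),interpolation=cv2.INTER_CUBIC)[:300]
cv2.imwrite("pics/c5.png",out[:,:,::-1])
E
```

```text
t: 14.3
eef_pos: [542.9, -65.1, 278.9]
ee_rot: [-0.0, -0.297, 0.955, 0.0]
contact_force: [-4.0, 0.4, -1.5]
opening: 13.6
finger_force: 8.0
```

View pics/c5.png

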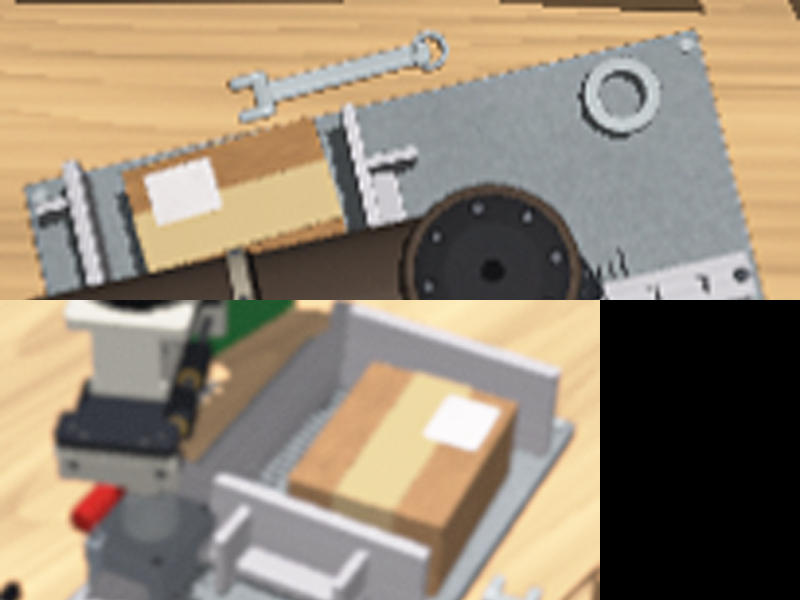

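The picture shows the jaw at (370,160), about 15 mm short of the carton, with the carton skewed by only a few degrees. From here I go slowly.

```bash
cat > f.py <<'E'
from h import *
o=get_obs(); d=np.array([-.2416,.9704,0]); n=np.array([.9704,.2416,0]); p=o["eef_pos"]-[573.3,-186.4,0]
print("travel %.2f side %.2f  Frail %.1f Fside %.1f t %.2f"%(p@d,p@n,o["contact_force"]@d,o["contact_force"]@n,o["t"]))
E
python3 -m pendant '[{"claw":1,"dx":-0.7,"dy":1.87,"dz":0,"ax":0,"ay":0,"az":0},{"claw":1,"dx":-0.7,"dy":1.87,"dz":0,"ax":0,"ay":0,"az":0},{"claw":1,"dx":-0.7,"dy":1.87,"dz":0,"ax":0,"ay":0,"az":0},{"claw":1,"dx":-0.7,"dy":1.87,"dz":0,"ax":0,"ay":0,"az":0},{"claw":1,"dx":-0.7,"dy":1.87,"dz":0,"ax":0,"ay":0,"az":0},{"claw":1,"dx":-0.7,"dy":1.87,"dz":0,"ax":0,"ay":0,"az":0},{"claw":1,"dx":-0.7,"dy":1.87,"dz":0,"ax":0,"ay":0,"az":0},{"claw":1,"dx":-0.7,"dy":1.87,"dz":0,"ax":0,"ay":0,"az":0},{"claw":1,"dx":-0.7,"dy":1.87,"dz":0,"ax":0,"ay":0,"az":0},{"claw":1,"dx":-0.7,"dy":1.87,"dz":0,"ax":0,"ay":0,"az":0}]' 8; python3 f.py
python3 -m pendant '[{"claw":1,"dx":-0.7,"dy":1.87,"dz":0,"ax":0,"ay":0,"az":0},{"claw":1,"dx":-0.7,"dy":1.87,"dz":0,"ax":0,"ay":0,"az":0},{"claw":1,"dx":-0.7,"dy":1.87,"dz":0,"ax":0,"ay":0,"az":0},{"claw":1,"dx":-0.7,"dy":1.87,"dz":0,"ax":0,"ay":0,"az":0},{"claw":1,"dx":-0.7,"dy":1.87,"dz":0,"ax":0,"ay":0,"az":0}]' 8; python3 f.py
```

```text
t: 15.4
eef_pos: [538.4, -46.8, 279.0]
ee_rot: [-0.0, -0.296, 0.955, -0.0]
contact_force: [-2.3, -4.1, -4.9]
opening: 14.2
finger_force: 8.0
travel 143.88 side -0.17  Frail -3.4 Fside -3.3 t 15.40
t: 15.9
eef_pos: [536.0, -37.2, 279.0]
ee_rot: [-0.0, -0.296, 0.955, -0.0]
contact_force: [-1.6, -4.3, -6.0]
opening: 14.5
finger_force: 8.0
travel 153.81 side -0.19  Frail -3.8 Fside -2.6 t 15.90
```

```bash
python3 -m pendant '[{"claw":1,"dx":-0.53,"dy":1.4,"dz":0.2,"ax":0,"ay":0,"az":0},{"claw":1,"dx":-0.53,"dy":1.4,"dz":0.1,"ax":0,"ay":0,"az":0},{"claw":1,"dx":-0.53,"dy":1.4,"dz":0,"ax":0,"ay":0,"az":0},{"claw":1,"dx":-0.53,"dy":1.4,"dz":0,"ax":0,"ay":0,"az":0},{"claw":1,"dx":-0.53,"dy":1.4,"dz":0,"ax":0,"ay":0,"az":0},{"claw":1,"dx":-0.53,"dy":1.4,"dz":0,"ax":0,"ay":0,"az":0},{"claw":1,"dx":-0.53,"dy":1.4,"dz":0,"ax":0,"ay":0,"az":0},{"claw":1,"dx":-0.53,"dy":1.4,"dz":0,"ax":0,"ay":0,"az":0}]' 8; python3 f.py
python3 -m pendant '[{"claw":1,"dx":-0.35,"dy":0.94,"dz":0,"ax":0,"ay":0,"az":0},{"claw":1,"dx":-0.35,"dy":0.94,"dz":0,"ax":0,"ay":0,"az":0},{"claw":1,"dx":-0.35,"dy":0.94,"dz":0,"ax":0,"ay":0,"az":0},{"claw":1,"dx":-0.35,"dy":0.94,"dz":0,"ax":0,"ay":0,"az":0}]' 8; python3 f.py
```

```text
t: 16.7
eef_pos: [533.1, -25.7, 278.9]
ee_rot: [-0.0, -0.296, 0.955, -0.0]
contact_force: [-2.7, -6.3, -4.7]
opening: 13.9
finger_force: 8.0
travel 165.64 side -0.20  Frail -5.5 Fside -4.1 t 16.70
t: 17.1
eef_pos: [532.1, -21.8, 279.0]
ee_rot: [-0.0, -0.296, 0.955, -0.0]
contact_force: [-2.1, -5.8, -3.6]
opening: 14.2
finger_force: 8.0
travel 169.66 side -0.20  Frail -5.1 Fside -3.5 t 17.10
```

```bash
python3 -m pendant '[{"claw":1,"dx":-0.35,"dy":0.94,"dz":0,"ax":0,"ay":0,"az":0},{"claw":1,"dx":-0.35,"dy":0.94,"dz":0,"ax":0,"ay":0,"az":0},{"claw":1,"dx":-0.35,"dy":0.94,"dz":0,"ax":0,"ay":0,"az":0}]' 8 >/dev/null; python3 f.py
```

```text
travel 172.64 side -0.22  Frail -4.9 Fside -3.8 t 17.40
```

```bash
python3 -m pendant '[{"claw":1,"dx":-0.28,"dy":0.75,"dz":0,"ax":0,"ay":0,"az":0},{"claw":1,"dx":-0.28,"dy":0.75,"dz":0,"ax":0,"ay":0,"az":0},{"claw":1,"dx":-0.28,"dy":0.75,"dz":0,"ax":0,"ay":0,"az":0}]' 8 >/dev/null; python3 f.py
```

```text
travel 175.04 side -0.23  Frail -4.5 Fside -3.8 t 17.70
```

```bash
python3 -m pendant '[{"claw":1,"dx":-0.28,"dy":0.75,"dz":0,"ax":0,"ay":0,"az":0},{"claw":1,"dx":-0.28,"dy":0.75,"dz":0,"ax":0,"ay":0,"az":0}]' 8 >/dev/null; python3 f.py
```

```text
travel 176.64 side -0.25  Frail -3.9 Fside -3.6 t 17.90
```

```bash
python3 -m pendant '[{"claw":1,"dx":-0.28,"dy":0.75,"dz":0,"ax":0,"ay":0,"az":0},{"claw":1,"dx":-0.28,"dy":0.75,"dz":0,"ax":0,"ay":0,"az":0}]' 8 >/dev/null; python3 f.py
```

```text
travel 178.26 side -0.24  Frail -4.4 Fside -3.7 t 18.10
```

```bash
python3 -m pendant '[{"claw":1,"dx":-0.21,"dy":0.56,"dz":0,"ax":0,"ay":0,"az":0},{"claw":1,"dx":-0.21,"dy":0.56,"dz":0,"ax":0,"ay":0,"az":0}]' 8 >/dev/null; python3 f.py
```

```text
travel 179.22 side -0.23  Frail -8.0 Fside -3.0 t 18.30
```

```bash
python3 -m pendant '[{"claw":1,"dx":-0.21,"dy":0.56,"dz":0,"ax":0,"ay":0,"az":0},{"claw":1,"dx":-0.21,"dy":0.56,"dz":0,"ax":0,"ay":0,"az":0}]' 8 >/dev/null; python3 f.py
```

```text
travel 180.05 side -0.22  Frail -10.9 Fside -2.8 t 18.50
```

```bash
python3 -m pendant '[{"claw":1,"dx":-0.21,"dy":0.56,"dz":0,"ax":0,"ay":0,"az":0},{"claw":1,"dx":-0.21,"dy":0.56,"dz":0,"ax":0,"ay":0,"az":0}]' 8 >/dev/null; python3 f.py
```

```text
travel 180.84 side -0.24  Frail -15.4 Fside -3.4 t 18.70
```

```bash
python3 -m pendant '[{"claw":1,"dx":0,"dy":0,"dz":0,"ax":0,"ay":0,"az":0},{"claw":1,"dx":0,"dy":0,"dz":0,"ax":0,"ay":0,"az":0}]' 8 ; python3 f.py
python3 - <<'E'
from h import *
t=capture("top"); s=capture("scene")
cv2.imwrite("pics/t6.png",t[:,:,::-1]);cv2.imwrite("pics/s6.png",s[:,:,::-1])
out=np.zeros((600,800,3),np.uint8); out[:280]=cv2.resize(t[150:230,225:345],(800,533),interpolation=cv2.INTER_CUBIC)[:280]; out[280:]=cv2.resize(s[200:300,300:420],(800,667),interpolation=cv2.INTER_CUBIC)[:320]
cv2.imwrite("pics/c6.png",out[:,:,::-1])
E
```

```text
t: 18.9
eef_pos: [529.4, -11.1, 279.1]
ee_rot: [-0.001, -0.297, 0.955, -0.001]
contact_force: [0.8, -13.5, -4.7]
opening: 14.2
finger_force: 8.0
travel 180.76 side -0.24  Frail -13.3 Fside -2.5 t 18.90
```

View pics/c6.png

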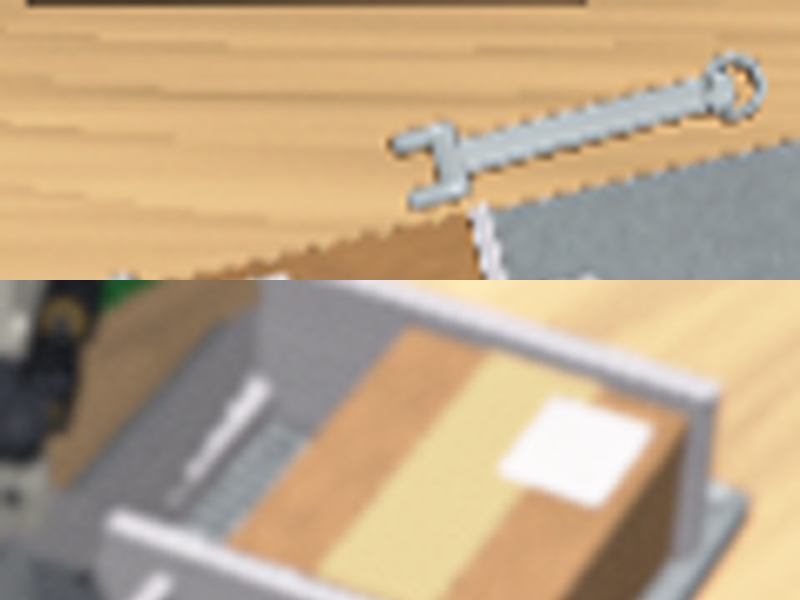

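The carton's far edge runs parallel to the end plate (slope about 0.29 for both) and the jaw sits against its near end, so it is square and seated. I'll ease the preload and let go.

```bash
python3 -m pendant '[{"claw":1,"dx":0.1,"dy":-0.28,"dz":0,"ax":0,"ay":0,"az":0},{"claw":1,"dx":0.1,"dy":-0.28,"dz":0,"ax":0,"ay":0,"az":0},{"claw":1,"dx":0,"dy":0,"dz":0.2,"ax":0,"ay":0,"az":0},{"claw":1,"dx":0,"dy":0,"dz":0,"ax":0,"ay":0,"az":0}]' 8; python3 f.py
```

```text
t: 19.4
eef_pos: [529.5, -11.4, 279.0]
ee_rot: [-0.0, -0.296, 0.955, -0.001]
contact_force: [-0.1, -11.6, -3.8]
opening: 14.1
finger_force: 8.0
travel 180.43 side -0.22  Frail -11.3 Fside -2.9 t 19.40
```

```bash
python3 -m pendant '[{"claw":1,"dx":0.14,"dy":-0.37,"dz":0,"ax":0,"ay":0,"az":0},{"claw":1,"dx":0.14,"dy":-0.37,"dz":0,"ax":0,"ay":0,"az":0},{"claw":1,"dx":0,"dy":0,"dz":0,"ax":0,"ay":0,"az":0},{"claw":1,"dx":0,"dy":0,"dz":0,"ax":0,"ay":0,"az":0}]' 8; python3 f.py
```

```text
t: 19.8
eef_pos: [529.7, -11.9, 279.0]
ee_rot: [-0.0, -0.296, 0.955, -0.001]
contact_force: [-2.5, -10.3, -3.2]
opening: 13.7
finger_force: 8.0
travel 179.88 side -0.15  Frail -9.4 Fside -4.9 t 19.80
```

```bash
python3 -m pendant '[{"claw":1,"dx":0.14,"dy":-0.37,"dz":0,"ax":0,"ay":0,"az":0},{"claw":1,"dx":0.1,"dy":-0.28,"dz":0,"ax":0,"ay":0,"az":0},{"claw":1,"dx":0,"dy":0,"dz":0,"ax":0,"ay":0,"az":0}]' 8 >/dev/null; python3 f.py
python3 -m pendant '[{"claw":0.6,"dx":0,"dy":0,"dz":0,"ax":0,"ay":0,"az":0},{"claw":0.3,"dx":0,"dy":0,"dz":0,"ax":0,"ay":0,"az":0},{"claw":0,"dx":0,"dy":0,"dz":0,"ax":0,"ay":0,"az":0},{"claw":-0.2,"dx":0,"dy":0,"dz":0,"ax":0,"ay":0,"az":0},{"claw":-0.2,"dx":0,"dy":0,"dz":0,"ax":0,"ay":0,"az":0}]' 8; python3 f.py
```

```text
travel 179.49 side -0.13  Frail -6.4 Fside -4.0 t 20.10
t: 20.6
eef_pos: [530.1, -11.5, 278.9]
ee_rot: [0.0, -0.297, 0.955, 0.0]
contact_force: [0.0, 0.6, -0.3]
opening: 44.4
finger_force: 0.0
travel 180.16 side 0.38  Frail 0.6 Fside 0.1 t 20.60
```

Clean release. I'll raise the tool well clear, then compare the final views numerically.

```bash
python3 -m pendant '[{"claw":-0.2,"dx":0,"dy":0,"dz":-10,"ax":0,"ay":0,"az":0},{"claw":-0.2,"dx":0,"dy":0,"dz":-40,"ax":0,"ay":0,"az":0},{"claw":-0.2,"dx":0,"dy":0,"dz":-40,"ax":0,"ay":0,"az":0},{"claw":-0.2,"dx":0,"dy":0,"dz":0,"ax":0,"ay":0,"az":0},{"claw":-0.2,"dx":0,"dy":0,"dz":0,"ax":0,"ay":0,"az":0},{"claw":-0.2,"dx":0,"dy":0,"dz":0,"ax":0,"ay":0,"az":0}]' 8
python3 - <<'E'
from h import *
c=get_calibration("wrist"); cv2.imwrite("pics/w7.png",capture("wrist")[:,:,::-1]); t=get_obs()["t"]
p=proj("wrist",[529.7,-11.9,119],c).astype(int); print(p,t)
C=bar("wrist","pics/w7.png",c,(p[1]-60,min(p[1]+60,314),p[0]-30,p[0]+30),119)
s=cv2.cvtColor(capture("scene"),cv2.COLOR_RGB2BGR); a=cv2.imread("pics/s6.png")
d=cv2.absdiff(s,a)[200:300,330:420].max(2); print("carton area changed px (held vs released):",(d>40).sum(), "of",d.size)
E
```

```text
t: 21.2
eef_pos: [529.5, -11.8, 368.5]
ee_rot: [-0.0, -0.296, 0.955, 0.0]
contact_force: [0.6, 0.1, -0.9]
opening: 52.8
finger_force: 0.0
[321 251] 21.25
px ((318.0, 250.0), (74.0, 24.0), 90.0) centre [529.9 -14.3 119. ]
sizes [np.float64(14.8), np.float64(49.2)] ang 34.9
carton area changed px (held vs released): 23 of 9000
```

```bash
python3 - <<'E'
from h import *
S=np.mean([cv2.cvtColor(capture("scene"),cv2.COLOR_RGB2GRAY).astype(np.float32) for _ in range(3)],0)
T=np.mean([cv2.cvtColor(capture("top"),cv2.COLOR_RGB2GRAY).astype(np.float32) for _ in range(2)],0)
A=cv2.imread("pics/s6.png",0).astype(np.float32);B=cv2.imread("pics/t6.png",0).astype(np.float32)
d=np.array([-.2416,.9704,0]);P=np.array([620,40,85.])
print("px per mm",proj("scene",P+d)-proj("scene",P),proj("top",P+d)-proj("top",P))
for n,(a,b,r) in{"jaw+carton scene":(A,S,(232,268,322,366)),"fixed plate":(A,S,(200,235,370,415)),"jaw top":(B,T,(176,196,290,312)),"wrench":(B,T,(155,180,280,342))}.items():
    r0,r1,c0,c1=r; w=cv2.createHanningWindow((c1-c0,r1-r0),cv2.CV_32F); print(n,cv2.phaseCorrelate(a[r0:r1,c0:c1].copy(),b[r0:r1,c0:c1].astype(np.float32).copy(),w))
E
```

```text
px per mm [ 0.1971405  -0.23710855] [-0.32580226  0.07494098]
jaw+carton scene ((0.30509979767218454, 0.05325999625666711), 0.9940910457093038)
fixed plate ((0.5437867491734458, -0.0327415181150954), 0.8803411575011265)
jaw top ((0.23300286754061972, 0.07336416350097075), 0.9756826882561048)
wrench ((-0.00781280954073793, 0.48309804131368317), 0.9949774387478828)
```

```bash
python3 -c "
from station import *
print(close_job())"
```

```text
the job is handed in; nothing more can be done
None
```

I handed the job in after about 22 s: the plunger is parked in its rest notch and the carton sits square between the jaw and the end plate, pushed home with about 15 N at most. After I let go, the pictures showed the handle still turned and the jaw still in place to within about 1 mm; I did not test for a smaller gap.

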